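# Stow the scriber and bolt the rack

## Task

Put the green scriber away and lock the rack: first draw the red-knobbed bolt right back to its rear stop, then push the green scriber fully down into the green tube, until its head sits on the tube's mouth, and then slide the bolt fully home into its keeper so that all three scribers are locked in. Leave the blue and orange scribers in their tubes and do not disturb the spray can, the magnetic square, the flap disc or the blue-lidded pot.

Things in the scene. Friction and masses are not known exactly. Their poses are not given: they have to be found in the camera images.
- rack: Fixed rack; origin on the table under the middle tube. Grey base 80 (x) x 390 (y) x 10 mm, y = -282 to 108. Tubes at y = -40, 0, 40, colours in any order. Yellow pedestal 30 mm wide, y = -270 to -66, carries the bolt, lips 124 mm high; strap at its front (y -78 to -66, top 137), stop at its rear (y -278 to -270, top 126). Keeper post 30 mm wide, y = 68 to 80, top 137.
- bolt (a joint): How far the bolt is shot, m: 0 = right back at its stop, clear of all tubes; 0.145 = home, tip 11 mm into the keeper. Slides along the rack's +y with 2.5 N friction and stays where left. Steel rod, 10 mm diameter, axis 124 mm above the table, 4 mm above the heads of scribers that are fully down; one not fully down blocks it.
- bolt_knob (a point): Centre of the top of the bolt's upright red knob: 18 mm diameter, free height 36 mm above the bolt (from z = 129 to 165 mm); moves with the bolt. Its axes are the rack's axes. At rack y = -247 mm when drawn, -102 mm when home.
- bolt_tip (a point): Front end of the bolt on its axis; moves with the bolt. Rack y = -66 mm when drawn, +79 mm when home.
- keeper (a point): Centre of the near face of the keeper's hole, where the bolt enters (rack y = +68 mm, 124 mm above the table).
- scriber_green: Loose scriber with a green head, about 45 g: steel shank 8 mm diameter and 60 mm long with a tapered foot (4 mm at the end), then a round head 16 mm in diameter and 30 mm long. The origin is at the foot's end, z runs along it to the head's top (z = 90 mm). At the start it stands in the leaning aluminium holder.
- shoulder_green (a point): On the green scriber's axis, at the underside of its head (60 mm from the foot).
- mouth_green (a point): Centre of the green tube's mouth, 85 mm above the table; z up. Tube 22 mm outside, bore 11 mm. A stiff plug inside stops the scriber 12 mm short of home until pushed down with over 6 N; the plug then stays down. Home: the scriber's shoulder rests on the mouth, its head stands 30 mm above it.
- scriber_blue: The same kind of scriber with a blue head, already home in the blue tube.
- shoulder_blue (a point): On the blue scriber's axis, underside of its head.
- mouth_blue (a point): Centre of the blue tube's mouth, 85 mm above the table; z up.
- scriber_orange: The same kind of scriber with an orange head, already home in the orange tube.
- shoulder_orange (a point): On the orange scriber's axis, underside of its head.
- mouth_orange (a point): Centre of the orange tube's mouth, 85 mm above the table; z up.
- stand: Fixed leaning holder: steel base 90 x 70 x 12 mm (origin on the table) with an aluminium sleeve, 24 mm outer and 10 mm inner diameter, whose bore leans 24 degrees (0.42 rad) from vertical towards the stand's -x. The green scriber stands in it 44 mm deep: the underside of its head is 16 mm beyond the sleeve's mouth, measured along the bore.
- spray_can: Loose standing spray can, 52 mm diameter, 150 mm high, origin under its centre; a bystander close to the tubes.
- square: Loose red magnetic welding square standing on its edge, 75 x 16 x 60 mm, origin under its centre; a bystander.
- gel_pot: Loose standing pot with a blue lid, 64 mm diameter, 85 mm high, origin under its centre; a bystander close beside the leaning holder.
- flap_disc: Loose red flap disc lying flat, 115 mm diameter, 20 mm high, origin under its centre; a bystander.
Things that resemble listed ones, but are neither listed nor needed, are in the scene too. Leave any yellow look-alike of the scriber_green alone.

How it is judged:
On the way, in this order (a step that is already met when the one before it is completed fails the run):
1. the bolt is drawn right back (within 12 mm of its rear stop) (value of joint bolt below 0.012 m), for 0.2 s.
2. with the bolt still back (not shot beyond 20 mm), the green scriber is fully down in the green tube: shoulder within 3 mm of the mouth in height and 4 mm sideways, upright (horizontal distance between shoulder_green and mouth_green below 0.004 m and z of shoulder_green in the frame of mouth_green below 0.003 m and angle between scriber_green's own z axis and vertical below 0.12 rad and value of joint bolt below 0.02 m), for 0.2 s.
At the end, for the whole second after the job is handed in: The bolt is home in its keeper (within 6 mm of full travel) over all three scribers, each upright in its own tube with its shoulder on the mouth (green within 3 mm, the others 4 mm in height, 4 mm sideways), all at rest (value of joint bolt above 0.139 m and horizontal distance between shoulder_green and mouth_green below 0.004 m and z of shoulder_green in the frame of mouth_green below 0.003 m and angle between each of scriber_green, scriber_blue, scriber_orange's own z axis and vertical below 0.12 rad and horizontal distance between shoulder_blue and mouth_blue below 0.004 m and z of shoulder_blue in the frame of mouth_blue below 0.004 m and horizontal distance between shoulder_orange and mouth_orange below 0.004 m and z of shoulder_orange in the frame of mouth_orange below 0.004 m and linear speed of scriber_green below 0.02 m/s); the robot touches nothing.
It fails at once if the blue or orange scriber is lifted or shifted by more than 15 mm (distance of any of scriber_blue, scriber_orange from where it was at the start of the episode above 0.015 m).
It fails at once if the spray can, the magnetic square, the flap disc or the blue-lidded pot is moved by more than 20 mm or knocked over (distance of any of spray_can, square, flap_disc, gel_pot from where it was at the start of the episode above 0.02 m or angle between any of gel_pot, spray_can's own z axis and vertical above 0.5 rad).
It also fails if it takes over 72 s, if anything falls off the work surface, if the arm or the gripper's body presses on something with over 40 N, if the wrist force passes 120 N, or if a joint passes its speed limit or range.

## Robot

A 6-joint arm with a two-finger parallel gripper is mounted at the origin on the work surface. World frame = base frame: x ahead of the robot, y to its left, z up, the work surface at z = 0. Lengths are in m, angles in rad, forces in N, time in s.
With the tool pointing down it reaches from about 0.425 to 0.95 m from the base axis. Payload 3.5 kg.
Tool frame: the origin (TCP) lies midway between the tips of the shut fingers; the grasp point (between the pads) lies 19 mm behind it; z points along the fingers, y is the line along which they close (so a half turn about z gives the same grasp; the last joint's range is limited). The gripper opens to 85 mm and grips with 20 to 120 N. Pads are 22 mm wide; open, the fingers measure 114 mm over their backs; the gripper's body (76 mm by 85 mm) begins 54 mm behind the grasp point. The pads swing forward as they close: fully open they stand 13 mm farther back than shut.
Start: joints at [-1.256, 0.286, 1.577, -0, 1.279, -0.15], TCP at [0.303, -0.603, 0.231] pointing down, gripper open.
Joint ranges: [-2.77, 2.77], [-0.9, 2.22], [0.21, 2.48], [-1.53, 4.67], [0.24, 2.81], [-2.84, 2.84]. Speed limits (rad/s): [2.79, 2.79, 3.14, 3.14, 3.14, 3.14].

## Interface

Orientations are given as a unit quaternion [x, y, z, w].
In Python, from plant import ctrl gives the robot as it stands.
- The arm moves only by the tool move_arm, never from a script. Its argument "plan" is a list of rows, each an object of numbers: "x", "y", "z": the shift along the tool's x, y, z in m; "yaw": the turn about the tool's z in rad; "fingers": the closure, from 0 (fully open) to 1 (shut). In form: [{"x": .., "y": .., "z": .., "yaw": .., "fingers": ..}, ...]. A call has 1 to 5 rows; each row is the pose to reach, as a shift and turn from the pose commanded when the call began, along the tool's axes at that moment; what a row does not reach only later rows make up. A row lasts 1/10 s, in which the tool goes at most 50 mm and 8.59 degrees, less where a joint would pass 70% of its speed; a pose out of reach is approached as far as the arm can. A call with a gripper value outside its range is refused whole. The fingers move at their own pace and stop on an object; "force" is the grip in N (left out, the last holds). Time passes only in rows, so rows that repeat a pose let the fingers close. It gives the time, the measured TCP pose, the force, the opening and the grip force at its end, in the units of the state.
- ctrl.get_state(): the state, without advancing time (a new reading comes with each control period).
- ctrl.read_camera(name): name is "scene" or "top" or "wrist"; returns the picture (420x560x3 uint8, red, green, blue); there is no depth.
- ctrl.camera_model(name): a dict with "intrinsics" (3x3 intrinsics, pixels), "distortion" ([k1, k2, p1, p2, k3] as OpenCV has them; the pictures are not rectified), "cam_to_world" (4x4, takes a point from camera to world coordinates); the wrist camera has in their place "tool_from_camera" (4x4, takes a point from camera to tool coordinates, whose origin is the TCP and whose axes are the flange's). Camera axes: x right, y up, looking along -z (the intrinsics and any distortion apply to the point x, -y, -z); pixel columns grow to the right and rows downward; lengths in m; the calibration is good to about 2 mm. A picture is of the moment at which its call begins: read the wrist's pose just before it. camera_model takes no time and is no camera call.
- ctrl.sign_off(): hands the job in; it is judged then, once.
The state is a dict: "time": time; "qpos": joint angles; "dq": joint speeds; "joint_efforts": joint torques, N m; "eef_pos": TCP position; "tcp_rot": TCP orientation; "contact_force": force on the tool from outside, world axes, zero at the start; "wrist_torque": the same for the moment, N m; "opening": opening from 0.0 (shut) to 1.0 (fully open); "finger_force": force on a finger pad.
Only numpy, scipy, OpenCV 4.12 (cv2) and the standard library are available. Lean on these libraries where they do the work, as an engineer would, in place of code of your own. Each camera call takes 0.05 s, during which the arm holds its last target. There are 200 camera calls.

## Working session

There is one attempt and no reset: what is moved stays moved. The work goes in short steps, Python scripts to look and compute and a tool call to move; the robot and the scene stay as the last step left them, time stands still between calls to the robot, and variables do not carry over. Pictures are saved under pics/ and viewed, at most 10 in all, crops included, and the job is handed in when it is done.

Besides the shell and the picture viewer there is one more tool, called by a JSON object that holds its "op" and its "data". move_arm: Moves the arm, as the interface text tells. Its arguments: {"type":"object","properties":{"plan":{"type":"array"},"force":{"type":"number"}},"required":["plan"]}

```bash
ls; mkdir -p pics; python3 - <<'E'
from plant import ctrl
import cv2, numpy as np
for n in ("scene","top"):
    im=ctrl.read_camera(n); cv2.imwrite(f"pics/{n}0.png",im[:,:,::-1])
    m=ctrl.camera_model(n); print(n,np.round(np.array(m["intrinsics"]),1).tolist(),m["distortion"],np.round(m["cam_to_world"],3).tolist())
m=ctrl.camera_model("wrist");print(m)
print(ctrl.get_state())
E
```

```text
pics
scene [[438.0, 0.0, 275.7], [0.0, 438.0, 204.8], [0.0, 0.0, 1.0]] [0.04019542 0.         0.         0.         0.        ] [[0.662, -0.643, 0.386, 0.94], [0.749, 0.577, -0.326, -0.349], [-0.013, 0.505, 0.863, 0.889], [0.0, 0.0, 0.0, 1.0]]
top [[525.1, 0.0, 276.4], [0.0, 525.1, 215.3], [0.0, 0.0, 1.0]] [-0.19389634  0.          0.          0.          0.        ] [[0.025, 0.998, -0.064, 0.503], [-0.999, 0.026, 0.019, -0.042], [0.02, 0.063, 0.998, 1.491], [0.0, 0.0, 0.0, 1.0]]
{'intrinsics': array([[358.88316695,   0.        , 282.85050408],
       [  0.        , 358.88316695, 210.96418592],
       [  0.        ,   0.        ,   1.        ]]), 'distortion': array([-0.05605142,  0.        ,  0.        ,  0.        ,  0.        ]), 'tool_from_camera': array([[-9.10705311e-05,  9.54027944e-01,  2.99717658e-01,
         7.70958706e-02],
       [ 9.99999630e-01, -1.69623254e-04,  8.43780187e-04,
        -2.71130836e-04],
       [ 8.55828961e-04,  2.99717623e-01, -9.54027575e-01,
        -1.42179042e-01],
       [ 0.00000000e+00,  0.00000000e+00,  0.00000000e+00,
         1.00000000e+00]])}
{'time': 0.1, 'qpos': array([-1.25600274e+00,  2.87089937e-01,  1.57804497e+00,  2.71251672e-06,
        1.27859828e+00, -1.50022802e-01]), 'dq': array([ 0.00062222, -0.00233851, -0.00308832,  0.00028451, -0.00105892,
       -0.00243651]), 'joint_efforts': array([ 5.70654156e-04, -4.07300448e+01, -2.93699330e+01, -1.91944164e-04,
        3.42202002e-03, -4.26316518e-06]), 'eef_pos': array([ 0.30240038, -0.6028026 ,  0.23006914]), 'tcp_rot': array([ 9.73114091e-01,  2.30321126e-01, -8.67808119e-05, -1.06674501e-03]), 'contact_force': array([-0.0718564 , -0.03573711, -0.26479492]), 'wrist_torque': array([-0.00742961,  0.03267152, -0.00359421]), 'finger_force': 0.0, 'opening': 1.0036482994738423}
```

View pics/scene0.png

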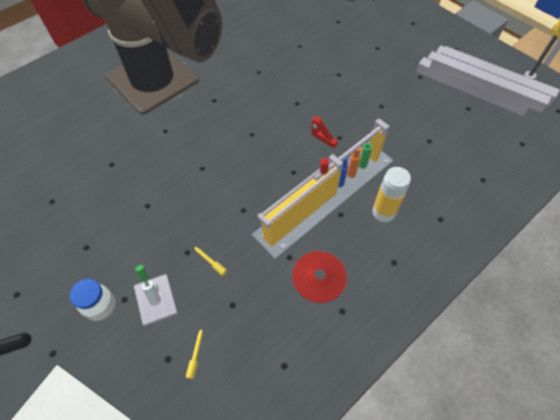

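View pics/top0.png

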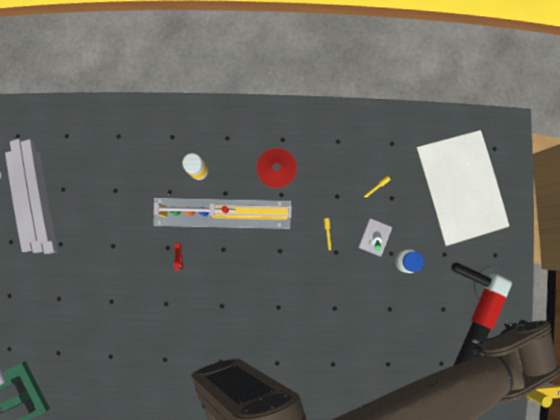

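Scene view: the rack runs from (275,245) to (385,150), with the red knob at (325,163). Tubes are blue (342,173), orange (355,163) and green (367,154). The green-headed scriber stands in the leaning sleeve at (142,272), next to the pot at (90,297). The yellow pieces at (210,260) and (195,355) are the look-alikes. I'll measure and enlarge.

```bash
cat > h.py <<'E'
from plant import ctrl
import cv2, numpy as np
from scipy.spatial.transform import Rotation as R
def cam(n,st=None):
    m=ctrl.camera_model(n); K=np.array(m["intrinsics"]);d=np.array(m["distortion"])
    if n=="wrist":
        T=np.eye(4);T[:3,:3]=R.from_quat(st["tcp_rot"]).as_matrix();T[:3,3]=st["eef_pos"];T=T@m["tool_from_camera"]
    else: T=np.array(m["cam_to_world"])
    return K,d,T
def ray(c,p):
    K,d,T=c;u=cv2.undistortPoints(np.array([[p]],float),K,d)[0,0]
    v=T[:3,:3]@np.array([u[0],-u[1],-1]);return T[:3,3],v/np.linalg.norm(v)
def onz(c,p,z):
    o,v=ray(c,p);return o+v*(z-o[2])/v[2]
def tri(*obs):
    A=np.zeros((3,3));b=np.zeros(3)
    for c,p in obs:
        o,v=ray(c,p);M=np.eye(3)-np.outer(v,v);A+=M;b+=M@o
    x=np.linalg.solve(A,b)
    return x,[round(float(np.linalg.norm((np.eye(3)-np.outer(ray(c,p)[1],ray(c,p)[1]))@(x-ray(c,p)[0]))),4) for c,p in obs]
def proj(c,X):
    K,d,T=c;q=np.linalg.inv(T)@np.append(X,1);F=np.diag([1,-1,-1])
    return cv2.projectPoints((F@q[:3]).reshape(1,1,3),np.zeros(3),np.zeros(3),K,d)[0].ravel()
def blobs(im,col,roi=None,amin=8):
    h=cv2.cvtColor(im,cv2.COLOR_RGB2HSV);H,S,V=[h[:,:,i].astype(int) for i in range(3)]
    r={"red":((H<7)|(H>172)),"orange":(H>=7)&(H<18),"yellow":(H>=18)&(H<35),"green":(H>40)&(H<85),"blue":(H>100)&(H<130)}[col]
    m=(r&(S>110)&(V>50)).astype(np.uint8)
    if roi: z=np.zeros_like(m);x0,y0,x1,y1=roi;z[y0:y1,x0:x1]=1;m*=z
    n,l,s,c=cv2.connectedComponentsWithStats(m)
    return [(s[i].tolist(),c[i].round(1).tolist(),l==i) for i in range(1,n) if s[i][4]>=amin]
E
python3 - <<'E'
from h import *
S=cv2.imread("pics/scene0.png");T=cv2.imread("pics/top0.png")
a=cv2.resize(S[105:255,250:420],(680,600),interpolation=cv2.INTER_CUBIC);cv2.imwrite("pics/c1.png",a)
b=np.vstack([cv2.resize(T[190:240,145:300],(775,250),interpolation=cv2.INTER_CUBIC),cv2.resize(np.hstack([S[240:320,60:215],]),(775,400)[0:2],interpolation=cv2.INTER_CUBIC)[:345]]);cv2.imwrite("pics/c2.png",b)
for n,im in (("scene",S),("top",T)):
    for col in ("red","orange","yellow","green","blue"):
        print(n,col,[(s,c) for s,c,_ in blobs(im[:,:,::-1].copy(),col,amin=10)])
E
```

```text
scene red [([31, 0, 75, 47, 2042], [66.4, 18.8]), ([311, 116, 27, 32, 386], [322.7, 132.5]), ([320, 158, 9, 16, 107], [324.0, 164.9]), ([292, 251, 55, 52, 2121], [319.1, 276.5])]
scene orange [([0, 0, 37, 29, 539], [16.5, 13.4]), ([452, 0, 10, 6, 11], [456.2, 2.0]), ([505, 29, 15, 9, 21], [511.3, 32.7]), ([348, 147, 13, 30, 218], [353.8, 162.4])]
scene yellow [([550, 19, 10, 19, 104], [556.0, 29.3]), ([370, 131, 15, 30, 264], [376.4, 145.6]), ([262, 172, 78, 73, 1576], [301.2, 209.7]), ([265, 179, 52, 40, 313], [290.2, 198.5]), ([374, 188, 30, 28, 435], [386.6, 204.0]), ([195, 247, 32, 29, 217], [212.0, 262.1]), ([186, 330, 17, 49, 300], [194.0, 357.6])]
scene green [([359, 143, 13, 25, 167], [365.2, 154.4]), ([136, 265, 12, 16, 108], [141.2, 272.3])]
scene blue [([536, 0, 24, 18, 299], [549.7, 6.5]), ([339, 157, 9, 30, 112], [343.3, 171.8]), ([70, 279, 32, 29, 735], [85.2, 293.1])]
top red [([256, 148, 41, 40, 1249], [276.1, 167.5]), ([221, 206, 8, 7, 36], [224.5, 209.0]), ([174, 243, 9, 28, 193], [177.5, 256.7]), ([471, 289, 35, 41, 852], [488.2, 308.9])]
top orange [([0, 1, 560, 3
[... 1206 characters left out ...]
], [162.7, 213.7]), ([539, 213, 7, 13, 23], [541.8, 217.6]), ([213, 215, 74, 5, 208], [249.2, 217.1]), ([534, 216, 9, 22, 62], [537.1, 226.5]), ([324, 218, 7, 33, 142], [327.5, 231.5]), ([544, 219, 16, 11, 31], [551.1, 225.0]), ([543, 230, 12, 12, 30], [547.7, 233.8]), ([534, 239, 26, 31, 204], [544.3, 255.1]), ([552, 239, 8, 5, 11], [555.2, 240.9]), ([547, 241, 5, 5, 10], [549.0, 243.2]), ([526, 384, 34, 24, 501], [544.5, 395.0])]
top green [([170, 212, 10, 3, 24], [175.0, 212.8]), ([376, 242, 4, 8, 29], [377.4, 245.8]), ([0, 363, 46, 57, 605], [26.0, 387.4]), ([2, 396, 23, 14, 122], [11.8, 402.6])]
top blue [([199, 212, 9, 4, 27], [203.2, 213.3]), ([403, 252, 21, 20, 333], [413.2, 261.4])]
```

View pics/c1.png

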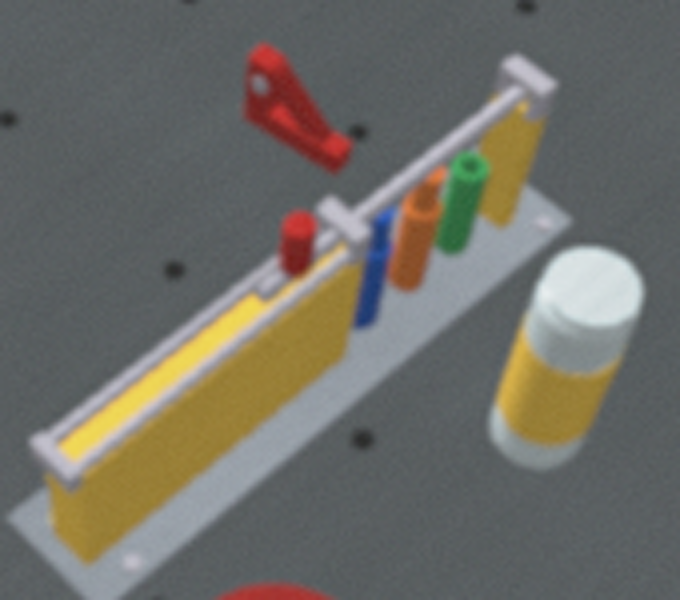

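View pics/c2.png

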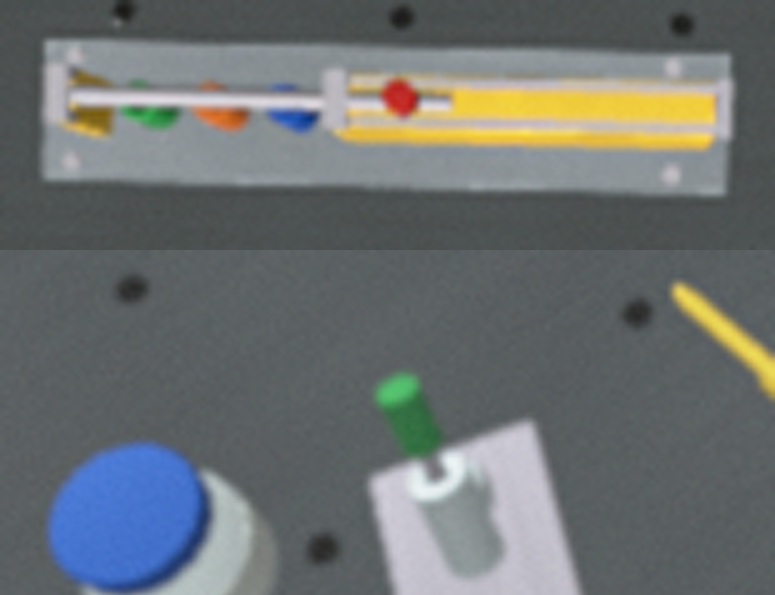

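The bolt is currently home: its rod runs over all three tubes into the keeper and the knob is at c2 (400,98). There are three scriber-like pieces. The green-headed one in the sleeve, scene (141,272), is the one meant. The two all-yellow ones at (212,262) and (194,357) lie on the table and are look-alikes. The crop confirms this. The green tube is the one at the keeper end, and it's empty.

```bash
python3 - <<'E'
from h import *
s,t=cam("scene"),cam("top")
np.set_printoptions(precision=4,suppress=True)
for n,p in dict(a=(43,39),b=(731,53),c=(727,194),d=(43,180)).items(): print("top base",n,onz(t,(145+p[0]/5,190+p[1]/5),.01))
for p in ((252,234.5),(393,160)): print("scene base",onz(s,p,.01))
print("knobtop scene",onz(s,(250+300/4,105+220/4),.165),"top",onz(t,(224.5,208.7),.165))
print("green mouth scene",onz(s,(250+471/4,105+163/4),.085))
print("head tri",tri((s,(141.2,272.3)),(t,(377.4,245.8))))
print("headtop on z.11 .12 .13",[onz(s,(139.4,267.6),z) for z in (.11,.12,.13)])
h=cv2.imread("pics/top0.png")
print("pot lid top z.085",onz(t,(413.2,261.4),.085),"scene",onz(s,(85.5,291),.085))
print("disc",onz(t,(276.1,167.5),.02),"can top",onz(t,(193,160),.15), onz(s,(250+597/4,105+285/4),.15))
st=ctrl.get_state();im=ctrl.read_camera("wrist");cv2.imwrite("pics/w0.png",im[:,:,::-1])
b=np.array(st["tcp_rot"]);print(st["eef_pos"],R.from_quat(b).as_matrix())
E
```

```text
top base a [0.6386 0.2812 0.01  ]
top base b [ 0.6407 -0.111   0.01  ]
top base c [ 0.5607 -0.1106  0.01  ]
top base d [0.5583 0.2779 0.01  ]
scene base [ 0.5695 -0.1076  0.01  ]
scene base [0.6441 0.2812 0.01  ]
knobtop scene [0.6044 0.0686 0.165 ] top [0.6013 0.0647 0.165 ]
green mouth scene [0.6042 0.2155 0.085 ]
head tri (array([ 0.5182, -0.343 ,  0.0832]), [0.0015, 0.0015])
headtop on z.11 .12 .13 [array([ 0.5225, -0.3393,  0.11  ]), array([ 0.5279, -0.3394,  0.12  ]), array([ 0.5332, -0.3395,  0.13  ])]
pot lid top z.085 [ 0.477  -0.4445  0.085 ] scene [ 0.4814 -0.4406  0.085 ]
disc [ 0.7327 -0.0657  0.02  ] can top [0.7266 0.1518 0.15  ] [0.7262 0.1595 0.15  ]
[ 0.3024 -0.6028  0.2301] [[ 0.8939  0.4483 -0.0007]
 [ 0.4483 -0.8939  0.002 ]
 [ 0.0003 -0.0021 -1.    ]]
```

View pics/w0.png

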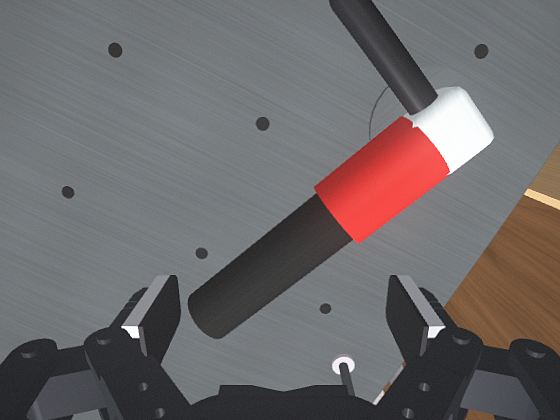

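Wrist view: hammer-like clutter only. The base, knob and tube measurements agree with the rack's sizes: base 390 × 80, knob 36 mm behind the strap. The rack origin is about (0.599, 0.171) with its y along world +y, and the scriber head is about (0.518, -0.343, 0.083). I'll move above the stand for a close look.

{"op": "move_arm", "data": {"plan": [{"x": 0.311,"y": -0.135,"z": 0,"yaw": 0.464,"fingers": 0.3},{"x": 0.311,"y": -0.135,"z": 0,"yaw": 0.464,"fingers": 0.3},{"x": 0.311,"y": -0.135,"z": 0,"yaw": 0.464,"fingers": 0.3},{"x": 0.311,"y": -0.135,"z": 0,"yaw": 0.464,"fingers": 0.3},{"x": 0.311,"y": -0.135,"z": 0,"yaw": 0.464,"fingers": 0.3}]}}

```text
time: 0.65
eef_pos: [0.4632, -0.4104, 0.231]
tcp_rot: [1.0, 0.0, -0.0, -0.0]
contact_force: [0.6, -0.4, -0.5]
opening: 0.7
finger_force: 0.0
```

{"op": "move_arm", "data": {"plan": [{"x": 0.05,"y": -0.06,"z": 0},{"x": 0.05,"y": -0.06,"z": 0},{"x": 0.05,"y": -0.06,"z": 0},{"x": 0.05,"y": -0.06,"z": 0}]}}

```text
validation failed for argument at $.pl...
```

```bash
python3 - <<'E'
from h import *
np.set_printoptions(precision=4,suppress=True)
st=ctrl.get_state();im=ctrl.read_camera("wrist");cv2.imwrite("pics/w1.png",im[:,:,::-1])
print(st["eef_pos"],R.from_quat(st["tcp_rot"]).as_matrix(),st["qpos"])
for b in blobs(im,"green",amin=30):print(b[:2])
E
```

```text
[ 0.4632 -0.4104  0.231 ] [[ 1.      0.     -0.0002]
 [ 0.     -1.      0.0004]
 [-0.0002 -0.0004 -1.    ]] [-0.8889  0.1651  1.7208  0.0001  1.2562  0.6819]
([179, 109, 32, 36, 697], [194.8, 126.5])
```

View pics/w1.png

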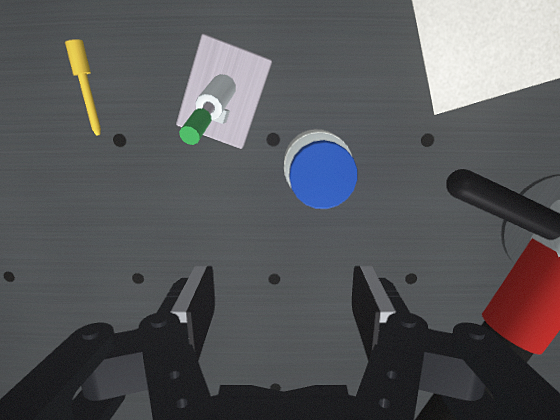

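The wrist view shows the stand plate with corners (203,35), (271,61), (243,148) and (178,124). The green head leans down-left, with its top at about (189,133) and the sleeve mouth at (209,107). The pot at (322,172) is clear. The move was refused because every field has to be present in each row. I'll compute the axis.

```bash
python3 - <<'E'
from h import *
np.set_printoptions(precision=4,suppress=True)
st=ctrl.get_state();w=cam("wrist",st);s=cam("scene");t=cam("top")
C=np.array([onz(w,p,.012) for p in ((203,35),(271,61),(243,148),(178,124))]);print(C)
c=C.mean(0);d=(C[3]-C[0]+C[2]-C[1])[:2];print("centre",c,"sides",np.linalg.norm(C[3]-C[0]),np.linalg.norm(C[1]-C[0]));d/=np.linalg.norm(d);print("lean dir",d,np.degrees(np.arctan2(d[1],d[0])))
hc=tri((w,(194.8,126.5)),(s,(141.2,272.3)));print("head c",hc)
ht=tri((w,(189.5,133.5)),(s,(139.4,267.6)));print("head top",ht)
sm=tri((w,(209,107)),(s,(147.4,284.6)));print("sleeve mouth",sm)
print("lean from pts",np.degrees(np.arctan2(*(ht[0]-sm[0])[[1,0]])),np.linalg.norm(ht[0]-sm[0]),"tilt",np.degrees(np.arccos((ht[0]-sm[0])[2]/np.linalg.norm(ht[0]-sm[0]))))
E
```

```text
[[ 0.6024 -0.3275  0.012 ]
 [ 0.5795 -0.3907  0.012 ]
 [ 0.4975 -0.3623  0.012 ]
 [ 0.521  -0.2984  0.012 ]]
centre [ 0.5501 -0.3447  0.012 ] sides 0.08643779315430995 0.06724035048344579
lean dir [-0.9434  0.3315] 160.6379947701503
head c (array([ 0.5261, -0.3394,  0.1002]), [0.0028, 0.0028])
head top (array([ 0.5217, -0.3374,  0.1112]), [0.0023, 0.0023])
sleeve mouth (array([ 0.5394, -0.344 ,  0.0675]), [0.0027, 0.0027])
lean from pts 159.43240569943322 0.04759329615444393 tilt 23.305579206318075
```

{"op": "move_arm", "data": {"plan": [{"x": 0.05,"y": -0.06,"z": 0,"yaw": 0,"fingers": 0.3},{"x": 0.05,"y": -0.06,"z": 0,"yaw": 0,"fingers": 0.3},{"x": 0.05,"y": -0.06,"z": 0,"yaw": 0,"fingers": 0.3}]}}

```text
time: 1.0
eef_pos: [0.5141, -0.3493, 0.2309]
tcp_rot: [1.0, 0.003, -0.0, -0.001]
contact_force: [-0.5, -0.5, -0.6]
opening: 0.698
finger_force: 0.0
```

```bash
python3 - <<'E'
from h import *
np.set_printoptions(precision=4,suppress=True)
st=ctrl.get_state();w=cam("wrist",st);s=cam("scene");im=ctrl.read_camera("wrist");cv2.imwrite("pics/w2.png",im[:,:,::-1])
for b in blobs(im,"green",amin=30):
    print(b[:2]); 
    V=cv2.cvtColor(im,cv2.COLOR_RGB2HSV)[:,:,2]; v=V[b[2]];th=cv2.threshold(v,0,255,cv2.THRESH_OTSU)[0]
    y,x=np.where(b[2]&(V>th));p=(x.mean(),y.mean());print("bright top",p,len(x),onz(w,p,.1105),tri((w,p),(s,(139.4,267.6))))
E
```

```text
([262, 171, 24, 37, 631], [274.0, 189.8])
bright top (np.float64(270.92765957446807), np.float64(199.98723404255318)) 235 [ 0.5171 -0.3394  0.1105] (array([ 0.5108, -0.3388,  0.0883]), [0.0002, 0.0002])
```

{"op": "move_arm", "data": {"plan": [{"x": 0.086,"y": -0.417,"z": -0.02,"yaw": -1.571,"fingers": 0.3},{"x": 0.086,"y": -0.417,"z": -0.02,"yaw": -1.571,"fingers": 0.3},{"x": 0.086,"y": -0.417,"z": -0.02,"yaw": -1.571,"fingers": 0.3},{"x": 0.086,"y": -0.417,"z": -0.02,"yaw": -1.571,"fingers": 0.3},{"x": 0.086,"y": -0.417,"z": -0.02,"yaw": -1.571,"fingers": 0.3}]}}

```text
time: 1.55
eef_pos: [0.5623, -0.1074, 0.2431]
tcp_rot: [0.93, 0.368, -0.0, 0.0]
contact_force: [0.6, 0.0, 0.1]
opening: 0.699
finger_force: 0.0
```

{"op": "move_arm", "data": {"plan": [{"x": 0.146,"y": -0.1,"z": -0.007,"yaw": -0.817,"fingers": 0.3},{"x": 0.146,"y": -0.1,"z": -0.007,"yaw": -0.817,"fingers": 0.3},{"x": 0.146,"y": -0.1,"z": -0.007,"yaw": -0.817,"fingers": 0.3},{"x": 0.146,"y": -0.1,"z": -0.007,"yaw": -0.817,"fingers": 0.3},{"x": 0.146,"y": -0.1,"z": -0.007,"yaw": -0.817,"fingers": 0.3}]}}

```text
time: 2.05
eef_pos: [0.6016, 0.0671, 0.2501]
tcp_rot: [0.728, 0.685, 0.0, -0.0]
contact_force: [-0.5, -1.0, -0.0]
opening: 0.701
finger_force: 0.0
```

{"op": "move_arm", "data": {"plan": [{"x": 0,"y": 0,"z": 0,"yaw": -0.067,"fingers": 0.3},{"x": 0,"y": 0,"z": 0,"yaw": -0.067,"fingers": 0.3}]}}

```text
time: 2.25
eef_pos: [0.6012, 0.064, 0.2497]
tcp_rot: [0.709, 0.706, -0.0, -0.0]
contact_force: [-0.2, -0.3, -0.1]
opening: 0.697
finger_force: 0.0
```

```bash
python3 - <<'E'
from h import *
np.set_printoptions(precision=4,suppress=True)
st=ctrl.get_state();w=cam("wrist",st);im=ctrl.read_camera("wrist");cv2.imwrite("pics/w3.png",im[:,:,::-1])
M=R.from_quat(st["tcp_rot"]).as_matrix();print(st["eef_pos"],np.degrees(np.arctan2(M[1,0],M[0,0])),st["qpos"])
for c in ("red","orange","blue","green"):
  for b in blobs(im,c,amin=40):print(c,b[:2])
E
```

```text
[0.6012 0.064  0.2497] 89.7669998753995 [-0.0615  0.1195  1.737  -0.0006  1.2856 -0.0572]
red ([95, 15, 102, 33, 2316], [144.7, 29.6])
red ([273, 189, 26, 37, 761], [285.6, 207.0])
red ([348, 233, 97, 82, 4308], [404.8, 266.5])
orange ([271, 43, 7, 29, 120], [274.7, 57.6])
orange ([292, 43, 6, 28, 112], [293.8, 56.1])
orange ([535, 284, 25, 93, 726], [549.2, 336.3])
blue ([272, 96, 6, 22, 91], [275.2, 106.4])
blue ([292, 97, 6, 20, 84], [293.8, 106.6])
green ([270, 0, 7, 29, 124], [274.0, 11.4])
green ([292, 0, 6, 27, 95], [294.0, 9.2])
```

View pics/w3.png

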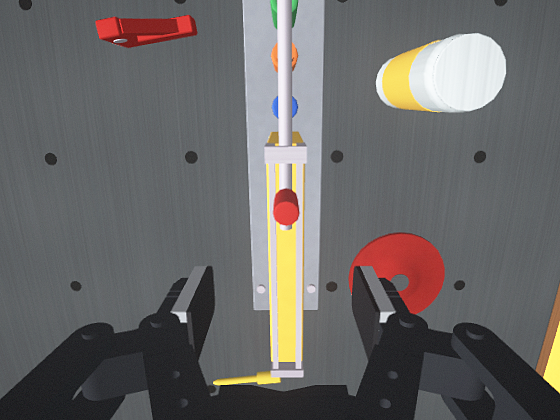

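Wrist view over the rack: the knob is at (286,207) with its top face at about (287,213). The strap is at (286,155) and the tubes follow above it: blue at row 106, orange at 56, green at 11. The can at (440,75) and disc at (397,275) are both clear.

```bash
python3 - <<'E'
from h import *
np.set_printoptions(precision=4,suppress=True)
st=ctrl.get_state();w=cam("wrist",st);im=cv2.imread("pics/w3.png")[:,:,::-1].copy()
b=[b for b in blobs(im,"red",amin=40) if 250<b[1][0]<320][0]
V=cv2.cvtColor(im,cv2.COLOR_RGB2HSV)[:,:,2];th=cv2.threshold(V[b[2]],0,255,cv2.THRESH_OTSU)[0]
y,x=np.where(b[2]&(V>th));p=(x.mean(),y.mean());print(p,x.min(),x.max(),y.min(),y.max(),"knob top",onz(w,p,.165), onz(w,(286.5,213),.165))
for r in (106.5,56.8): print("head sides x",onz(w,(284.5,r),.1)[:2])
print("base corners",onz(w,(253.5,308),.01),onz(w,(317,310),.01))
print("strap",onz(w,(286,155),.137), "stop rear/front",onz(w,(287,376),.126),onz(w,(287,363),.126))
print("can side nearest x",onz(w,(425,75),.15))
print(ctrl.get_state()["contact_force"])
E
```

```text
(np.float64(284.5078125), np.float64(211.69921875)) 273 297 191 225 knob top [0.6025 0.0693 0.165 ] [0.6038 0.0683 0.165 ]
head sides x [0.603  0.1353]
head sides x [0.6032 0.1719]
base corners [ 0.5643 -0.1032  0.01  ] [ 0.6421 -0.1064  0.01  ]
strap [0.6038 0.1027 0.137 ] stop rear/front [ 0.6042 -0.1017  0.126 ] [ 0.6042 -0.0869  0.126 ]
can side nearest x [0.6931 0.1559 0.15  ]
[ 0.199  -0.185  -0.1077]
```

{"op": "move_arm", "data": {"plan": [{"x": 0.005,"y": 0.0015,"z": 0.05,"yaw": 0,"fingers": 0.3},{"x": 0.005,"y": 0.0015,"z": 0.09,"yaw": 0,"fingers": 0.3},{"x": 0.005,"y": 0.0015,"z": 0.11,"yaw": 0,"fingers": 0.3},{"x": 0.005,"y": 0.0015,"z": 0.11,"yaw": 0,"fingers": 0.5},{"x": 0.005,"y": 0.0015,"z": 0.11,"yaw": 0,"fingers": 0.7}], "force": 30}}

```text
time: 2.8
eef_pos: [0.603, 0.0693, 0.1405]
tcp_rot: [0.709, 0.705, 0.0, 0.0]
contact_force: [0.4, 1.1, 0.1]
opening: 0.374
finger_force: 0.0
```

{"op": "move_arm", "data": {"plan": [{"x": 0,"y": 0,"z": 0,"yaw": 0,"fingers": 1},{"x": 0,"y": 0,"z": 0,"yaw": 0,"fingers": 1},{"x": 0,"y": 0,"z": 0,"yaw": 0,"fingers": 1},{"x": 0,"y": 0,"z": 0,"yaw": 0,"fingers": 1}]}}

```text
time: 3.2
eef_pos: [0.6033, 0.0695, 0.1424]
tcp_rot: [0.708, 0.706, 0.0, 0.001]
contact_force: [-5.0, -3.0, 7.1]
opening: 0.194
finger_force: 29.9
```

{"op": "move_arm", "data": {"plan": [{"x": -0.03,"y": -0.001,"z": -0.001,"yaw": 0,"fingers": 1},{"x": -0.06,"y": -0.001,"z": -0.001,"yaw": 0,"fingers": 1},{"x": -0.09,"y": 0,"z": -0.001,"yaw": 0,"fingers": 1},{"x": -0.12,"y": 0,"z": -0.001,"yaw": 0,"fingers": 1},{"x": -0.138,"y": 0,"z": -0.001,"yaw": 0,"fingers": 1}]}}

```text
time: 3.7
eef_pos: [0.6039, -0.0689, 0.1425]
tcp_rot: [0.709, 0.706, 0.002, 0.002]
contact_force: [3.6, 3.5, 1.6]
opening: 0.198
finger_force: 29.9
```

{"op": "move_arm", "data": {"plan": [{"x": -0.003,"y": 0,"z": 0,"yaw": 0,"fingers": 1},{"x": -0.006,"y": 0,"z": 0,"yaw": 0,"fingers": 1},{"x": -0.006,"y": 0,"z": 0,"yaw": 0,"fingers": 1}]}}

```text
time: 4.0
eef_pos: [0.6039, -0.0706, 0.1425]
tcp_rot: [0.709, 0.706, 0.004, -0.001]
contact_force: [2.8, 10.0, 2.8]
opening: 0.198
finger_force: 30.2
```

{"op": "move_arm", "data": {"plan": [{"x": -0.003,"y": 0,"z": 0,"yaw": 0,"fingers": 1},{"x": -0.005,"y": 0,"z": 0,"yaw": 0,"fingers": 1},{"x": -0.005,"y": 0,"z": 0,"yaw": 0,"fingers": 1}]}}

```text
time: 4.3
eef_pos: [0.6039, -0.0707, 0.1424]
tcp_rot: [0.709, 0.705, 0.007, -0.004]
contact_force: [4.0, 22.4, 4.4]
opening: 0.196
finger_force: 30.4
```

{"op": "move_arm", "data": {"plan": [{"x": 0.009,"y": 0,"z": 0,"yaw": 0,"fingers": 0.9},{"x": 0.009,"y": 0,"z": 0,"yaw": 0,"fingers": 0.4},{"x": 0.009,"y": 0,"z": 0,"yaw": 0,"fingers": 0.4},{"x": 0.009,"y": 0,"z": -0.05,"yaw": 0,"fingers": 0.4},{"x": 0.009,"y": 0,"z": -0.1,"yaw": 0,"fingers": 0.4}]}}

```text
time: 4.8
eef_pos: [0.6005, -0.0704, 0.2392]
tcp_rot: [0.709, 0.706, -0.002, -0.003]
contact_force: [1.5, -1.6, 1.0]
opening: 0.603
finger_force: 0.0
```

{"op": "move_arm", "data": {"plan": [{"x": 0.05,"y": 0,"z": -0.01,"yaw": 0,"fingers": 0.4},{"x": 0.1,"y": 0,"z": -0.01,"yaw": 0,"fingers": 0.4},{"x": 0.15,"y": 0,"z": -0.01,"yaw": 0,"fingers": 0.4},{"x": 0.2,"y": 0,"z": -0.01,"yaw": 0,"fingers": 0.4},{"x": 0.2,"y": 0,"z": -0.01,"yaw": 0,"fingers": 0.4}]}}

```text
time: 5.3
eef_pos: [0.602, 0.1345, 0.2507]
tcp_rot: [0.706, 0.708, 0.0, -0.001]
contact_force: [0.2, 0.1, -0.1]
opening: 0.603
finger_force: 0.0
```

```bash
python3 - <<'E'
from h import *
np.set_printoptions(precision=4,suppress=True)
st=ctrl.get_state();w=cam("wrist",st);im=ctrl.read_camera("wrist");cv2.imwrite("pics/w4.png",im[:,:,::-1])
print(st["eef_pos"],st["tcp_rot"],st["dq"].max(),st["contact_force"])
for c,z in (("red",.165),("orange",.115),("blue",.115),("green",.085)):
  for b in blobs(im,c,amin=40):
    if not 230<b[1][0]<340: continue
    V=cv2.cvtColor(im,cv2.COLOR_RGB2HSV)[:,:,2];th=cv2.threshold(V[b[2]],0,255,cv2.THRESH_OTSU)[0]
    y,x=np.where(b[2]&(V>th));p=(x.mean(),y.mean());print(c,b[:2],p,len(x),onz(w,p,z))
E
```

```text
[0.602  0.1345 0.2507] [ 0.7063  0.7079  0.0002 -0.0008] 0.006418844037890019 [ 0.1981  0.0956 -0.1165]
orange ([272, 126, 25, 33, 621], [283.8, 142.2]) (np.float64(283.09791666666666), np.float64(144.88541666666666)) 480 [0.6022 0.1779 0.115 ]
blue ([272, 164, 24, 44, 827], [283.7, 185.8]) (np.float64(282.24625267665954), np.float64(191.9935760171306)) 467 [0.6016 0.1406 0.115 ]
green ([272, 83, 25, 26, 411], [283.9, 95.1]) (np.float64(283.5046439628483), np.float64(95.24767801857585)) 323 [0.6024 0.2149 0.085 ]
```

View pics/w4.png

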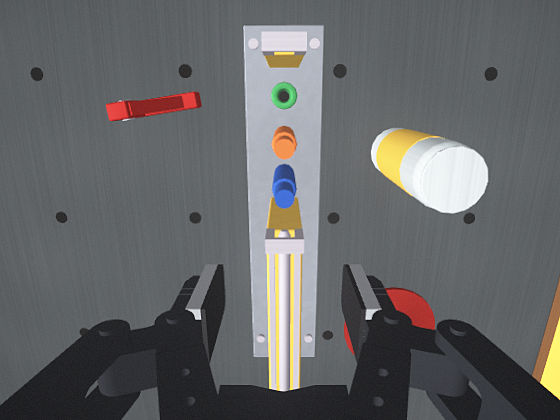

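The bolt is drawn: its tip is at the strap, (285,233). The green mouth ring is at (284,96), which gives about (0.6025, 0.214). That agrees with a rack origin of (0.6025, 0.173). Now to the scriber.

{"op": "move_arm", "data": {"plan": [{"x": -0.47,"y": -0.09,"z": 0,"yaw": 1.92,"fingers": 0.4},{"x": -0.47,"y": -0.09,"z": 0,"yaw": 1.92,"fingers": 0.4},{"x": -0.47,"y": -0.09,"z": 0,"yaw": 1.92,"fingers": 0.4},{"x": -0.47,"y": -0.09,"z": 0,"yaw": 1.92,"fingers": 0.4},{"x": -0.47,"y": -0.09,"z": 0,"yaw": 1.92,"fingers": 0.4}]}}

```text
time: 5.85
eef_pos: [0.5537, -0.1191, 0.2509]
tcp_rot: [0.919, 0.394, -0.0, 0.0]
contact_force: [0.2, 0.1, -0.6]
opening: 0.597
finger_force: 0.0
```

{"op": "move_arm", "data": {"plan": [{"x": -0.185,"y": 0.115,"z": 0,"yaw": 1.16,"fingers": 0.4},{"x": -0.185,"y": 0.115,"z": 0,"yaw": 1.16,"fingers": 0.4},{"x": -0.185,"y": 0.115,"z": 0,"yaw": 1.16,"fingers": 0.4},{"x": -0.185,"y": 0.115,"z": 0,"yaw": 1.16,"fingers": 0.4},{"x": -0.185,"y": 0.115,"z": 0,"yaw": 1.16,"fingers": 0.4}]}}

```text
time: 6.35
eef_pos: [0.5095, -0.335, 0.2507]
tcp_rot: [1.0, 0.027, -0.001, 0.001]
contact_force: [0.3, 1.2, -0.6]
opening: 0.602
finger_force: 0.0
```

{"op": "move_arm", "data": {"plan": [{"x": 0,"y": 0,"z": 0,"yaw": 0.41,"fingers": 0.4},{"x": 0,"y": 0,"z": 0,"yaw": 0.41,"fingers": 0.4},{"x": 0,"y": 0,"z": 0,"yaw": 0.41,"fingers": 0.4},{"x": 0,"y": 0,"z": 0,"yaw": 0.41,"fingers": 0.4}]}}

```text
time: 6.75
eef_pos: [0.511, -0.3307, 0.2506]
tcp_rot: [0.985, -0.172, -0.001, 0.0]
contact_force: [0.1, 0.2, 0.8]
opening: 0.599
finger_force: 0.0
```

```bash
python3 - <<'E'
from h import *
np.set_printoptions(precision=4,suppress=True)
st=ctrl.get_state();w=cam("wrist",st);s=cam("scene");im=ctrl.read_camera("wrist");cv2.imwrite("pics/w5.png",cv2.resize(im[40:320,130:430,::-1],(600,560),interpolation=cv2.INTER_CUBIC))
M=R.from_quat(st["tcp_rot"]).as_matrix();print(st["eef_pos"],np.degrees(np.arctan2(M[1,0],M[0,0])),st["qpos"][5])
for b in blobs(im,"green",amin=30):print(b[:2])
E
```

```text
[ 0.511  -0.3307  0.2506] -19.755656248651224 1.1752067748376345
([283, 159, 19, 36, 549], [291.8, 177.0])
```

View pics/w5.png

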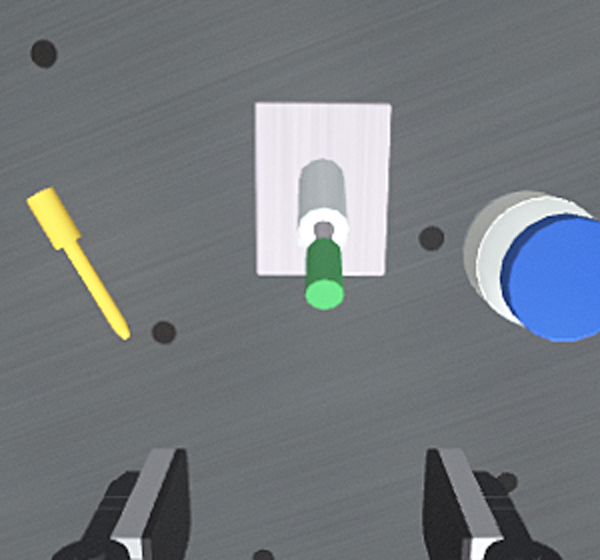

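Enlarged view: the lean is aligned with the tool's x axis. The head's top is at crop (325,294), full-frame (292.5,187), and the sleeve mouth is at (291.5,155). The pot is well clear on the right and the yellow look-alike is on the left.

```bash
python3 - <<'E'
from h import *
np.set_printoptions(precision=4,suppress=True)
st=ctrl.get_state();w=cam("wrist",st);s=cam("scene")
M=R.from_quat(st["tcp_rot"]).as_matrix()
ht=onz(w,(292.5,187),.110);m=onz(w,(291.5,155),.0675)
C=np.array([onz(w,(130+a/2,40+b/2),.012) for a,b in ((256,102),(391,104),(386,275),(257,274))])
print("top",ht,"mouth",m,"dist",np.linalg.norm(ht-m),"yaw of base",np.degrees(np.arctan2(*(C[0]-C[3])[[1,0]])),np.degrees(np.arctan2(*(C[1]-C[2])[[1,0]])),"centre",C.mean(0))
print("tri",tri((w,(292.5,187)),(s,(139.4,267.6))),"tri mouth",tri((w,(291.5,155)),(s,(147.4,284.6))))
for q in (ht,m): print("in tool",M.T@(q-st["eef_pos"]))
h=w[0]; print(np.degrees(np.arctan2(*(M.T@(ht-m))[[1,0]])))
E
```

```text
top [ 0.5163 -0.3398  0.11  ] mouth [ 0.5347 -0.3464  0.0675] dist 0.04675325361247876 yaw of base -20.370830047032097 -19.484019499488873 centre [ 0.5455 -0.3512  0.012 ]
tri (array([ 0.5114, -0.3388,  0.0894]), [0.0002, 0.0002]) tri mouth (array([ 0.532 , -0.3461,  0.0496]), [0.0002, 0.0002])
in tool [0.008  0.0071 0.1407]
in tool [0.0276 0.0071 0.1832]
-179.9283281048177
```

```bash
python3 - <<'E'
from h import *
np.set_printoptions(precision=4,suppress=True)
def wc(p,q): return cam("wrist",dict(eef_pos=np.array(p),tcp_rot=np.array(q)))
st=ctrl.get_state();w5=cam("wrist",st);w1=wc([.4632,-.4104,.231],[1,0,-.0002,-.0001]);w2=wc([.5141,-.3493,.2309],[1,.003,0,-.001]);s=cam("scene");t=cam("top")
obs=[(w1,(189.5,133.5)),(w2,(270.9,200)),(w5,(292.5,187)),(s,(139.4,267.6))]
print("top w1w5",tri(obs[0],obs[2]),"w1w2w5",tri(*obs[:3]),"all",tri(*obs))
m=[(w1,(209,107)),(w5,(291.5,155)),(s,(147.4,284.6))]
print("mouth w1w5",tri(*m[:2]),"all",tri(*m))
im=cv2.imread("pics/top0.png")[:,:,::-1].copy();b=[b for b in blobs(im,"green") if 370<b[1][0]<385][0]
print("top-cam head tri w5", tri((t,b[1]),(w5,(291.8,177))), "scene", tri((s,(141.2,272.3)),(w5,(291.8,177))))
C=np.array([onz(w5,(130+a/2,40+c/2),.012) for a,c in ((256,102),(391,104),(386,275),(257,274))]);print(np.linalg.norm(C[0]-C[3]),np.linalg.norm(C[1]-C[0]))
S=cv2.imread("pics/scene0.png");print()
E
```

```text
top w1w5 (array([ 0.5147, -0.3396,  0.1016]), [0.0005, 0.0005]) w1w2w5 (array([ 0.5145, -0.3393,  0.1011]), [0.0007, 0.0005, 0.0003]) all (array([ 0.5137, -0.3388,  0.0957]), [0.0009, 0.001, 0.0008, 0.001])
mouth w1w5 (array([ 0.533 , -0.3462,  0.055 ]), [0.0003, 0.0003]) all (array([ 0.5329, -0.346 ,  0.0521]), [0.0004, 0.0005, 0.0004])
top-cam head tri w5 (array([ 0.5187, -0.342 ,  0.0896]), [0.0016, 0.0016]) scene (array([ 0.5187, -0.3412,  0.083 ]), [0.0005, 0.0005])
0.08888135617856119 0.06840980003706575
```

{"op": "move_arm", "data": {"plan": [{"x": 0.03,"y": 0.007,"z": 0.03,"yaw": 0,"fingers": 0.4},{"x": 0.06,"y": 0.007,"z": 0.03,"yaw": 0,"fingers": 0.4},{"x": 0.08,"y": 0.007,"z": 0.03,"yaw": 0,"fingers": 0.4},{"x": 0.08,"y": 0.007,"z": 0.03,"yaw": 0,"fingers": 0.4},{"x": 0.08,"y": 0.007,"z": 0.03,"yaw": 0,"fingers": 0.4}]}}

```text
time: 7.3
eef_pos: [0.5848, -0.3627, 0.2206]
tcp_rot: [0.985, -0.17, -0.001, -0.0]
contact_force: [-0.5, 0.5, -0.4]
opening: 0.602
finger_force: 0.0
```

```bash
python3 - <<'E'
from h import *
np.set_printoptions(precision=4,suppress=True)
st=ctrl.get_state();im=ctrl.read_camera("wrist");cv2.imwrite("pics/w6.png",im[:,:,::-1]);print(repr(st["eef_pos"]),repr(st["tcp_rot"]))
for b in blobs(im,"green",amin=30):
    V=cv2.cvtColor(im,cv2.COLOR_RGB2HSV)[:,:,2];y,x=np.where(b[2]&(V>140));print(b[:2],x.mean(),y.mean(),(x.min()+x.max())/2,(y.min()+y.max())/2,len(x),x.min(),x.max(),y.min(),y.max(),[int(V[b[2]&(np.arange(420)[:,None]==r)].mean()) for r in range(b[0][1],b[0][1]+b[0][3])])
E
```

```text
array([ 0.5848, -0.3627,  0.2206]) array([ 0.9855, -0.1698, -0.0006, -0.0001])
([276, 257, 20, 39, 655], [285.6, 276.3]) 285.51552795031057 289.90683229813664 285.5 290.0 161 276 295 285 295 [102, 101, 102, 103, 103, 102, 102, 102, 102, 102, 103, 103, 103, 102, 102, 102, 102, 102, 101, 102, 102, 102, 102, 102, 102, 101, 101, 97, 132, 159, 175, 182, 180, 182, 184, 183, 184, 188, 164]
```

```bash
python3 - <<'E'
from h import *
np.set_printoptions(precision=4,suppress=True)
def wc(p,q): return cam("wrist",dict(eef_pos=np.array(p),tcp_rot=np.array(q)/np.linalg.norm(q)))
w1=wc([.4632,-.4104,.231],[1,0,-.0002,-.0001]);w5=wc([.511,-.3307,.2506],[.985,-.172,-.001,0]);st=ctrl.get_state();w6=cam("wrist",st);s=cam("scene")
o=[(w1,(189.5,133.5)),(w5,(292.5,187)),(w6,(285.5,289.8)),(s,(139.4,267.6))]
print(tri(o[1],o[2]),tri(*o[:3]),tri(*o))
x=tri(*o)[0];M=R.from_quat(st["tcp_rot"]).as_matrix();print("tool",M.T@(x-st["eef_pos"]),np.degrees(np.arctan2(M[1,0],M[0,0])))
E
```

```text
(array([ 0.5136, -0.3392,  0.1   ]), [0.0004, 0.0004]) (array([ 0.5146, -0.3396,  0.1019]), [0.0006, 0.0007, 0.0004]) (array([ 0.5142, -0.3391,  0.0983]), [0.0006, 0.0012, 0.0013, 0.0018])
tool [-0.074   0.0015  0.1227] -19.576346806700528
```

Head top is about (0.514, -0.339, 0.100). That puts the sleeve mouth at z ≈ 0.058, and the views agree to about 1 mm. I'll descend and grasp high on the head with a gentle grip, so it can pivot later.

{"op": "move_arm", "data": {"plan": [{"x": -0.04,"y": 0.0015,"z": 0,"yaw": 0,"fingers": 0.4},{"x": -0.07,"y": 0.0015,"z": 0.04,"yaw": 0,"fingers": 0.4},{"x": -0.07,"y": 0.0015,"z": 0.09,"yaw": 0,"fingers": 0.4},{"x": -0.07,"y": 0.0015,"z": 0.135,"yaw": 0,"fingers": 0.4},{"x": -0.07,"y": 0.0015,"z": 0.149,"yaw": 0,"fingers": 0.4}], "force": 20}}

```text
time: 7.85
eef_pos: [0.515, -0.3373, 0.0669]
tcp_rot: [0.985, -0.17, -0.004, -0.003]
contact_force: [-0.2, 0.8, -0.0]
opening: 0.595
finger_force: 0.0
```

{"op": "move_arm", "data": {"plan": [{"x": 0,"y": 0,"z": 0,"yaw": 0,"fingers": 0.7},{"x": 0,"y": 0,"z": 0,"yaw": 0,"fingers": 1},{"x": 0,"y": 0,"z": 0,"yaw": 0,"fingers": 1},{"x": 0,"y": 0,"z": 0,"yaw": 0,"fingers": 1},{"x": 0,"y": 0,"z": 0,"yaw": 0,"fingers": 1}]}}

```text
time: 8.35
eef_pos: [0.5205, -0.3419, 0.0751]
tcp_rot: [0.985, -0.17, 0.002, 0.002]
contact_force: [-1.4, -0.7, 5.8]
opening: 0.175
finger_force: 22.2
```

{"op": "move_arm", "data": {"plan": [{"x": -0.006,"y": 0,"z": -0.0135,"yaw": 0,"fingers": 1},{"x": -0.012,"y": 0,"z": -0.027,"yaw": 0,"fingers": 1},{"x": -0.018,"y": 0,"z": -0.041,"yaw": 0,"fingers": 1},{"x": -0.025,"y": 0,"z": -0.056,"yaw": 0,"fingers": 1},{"x": -0.032,"y": 0,"z": -0.073,"yaw": 0,"fingers": 1}]}}

```text
time: 8.85
eef_pos: [0.4875, -0.3281, 0.1454]
tcp_rot: [0.985, -0.17, -0.002, -0.001]
contact_force: [0.7, 0.9, -0.4]
opening: 0.178
finger_force: 21.6
```

{"op": "move_arm", "data": {"plan": [{"x": -0.032,"y": 0,"z": -0.05,"yaw": 0,"fingers": 1},{"x": -0.032,"y": 0,"z": -0.11,"yaw": 0,"fingers": 1},{"x": -0.032,"y": 0,"z": -0.11,"yaw": 0,"fingers": 1},{"x": -0.032,"y": 0,"z": -0.11,"yaw": 0,"fingers": 1}]}}

```text
time: 9.25
eef_pos: [0.4593, -0.3192, 0.26]
tcp_rot: [0.985, -0.17, 0.003, 0.002]
contact_force: [-0.2, -0.6, -1.4]
opening: 0.172
finger_force: 21.6
```

```bash
python3 - <<'E'
from h import *
np.set_printoptions(precision=4,suppress=True)
st=ctrl.get_state();print(st["eef_pos"],st["tcp_rot"],st["contact_force"],st["opening"])
s,t,w=cam("scene"),cam("top"),cam("wrist",st)
I={n:ctrl.read_camera(n) for n in ("scene","wrist","top")}
for n in I: cv2.imwrite(f"pics/{n}7.png",I[n][:,:,::-1])
for n in I:
  for b in blobs(I[n],"green",amin=8):print(n,b[:2])
E
```

```text
[ 0.4593 -0.3192  0.26  ] [ 0.9854 -0.1702  0.0028  0.0017] [-0.2318 -0.6138 -1.4267] 0.17218732986488006
scene ([360, 143, 12, 25, 165], [365.2, 154.2])
scene ([93, 187, 16, 20, 156], [100.5, 196.7])
wrist ([279, 179, 10, 6, 34], [283.6, 181.6])
wrist ([263, 255, 41, 83, 2934], [283.0, 297.1])
top ([169, 207, 11, 8, 65], [174.1, 210.6])
top ([0, 363, 48, 57, 599], [26.3, 387.8])
top ([2, 396, 22, 14, 117], [11.9, 402.6])
```

{"op": "move_arm", "data": {"plan": [{"x": -0.0325,"y": -0.518,"z": 0,"yaw": -1.913,"fingers": 1},{"x": -0.0325,"y": -0.518,"z": 0,"yaw": -1.913,"fingers": 1},{"x": -0.0325,"y": -0.518,"z": 0,"yaw": -1.913,"fingers": 1},{"x": -0.0325,"y": -0.518,"z": 0,"yaw": -1.913,"fingers": 1},{"x": -0.0325,"y": -0.518,"z": 0,"yaw": -1.913,"fingers": 1}]}}

```text
time: 9.9
eef_pos: [0.5266, -0.076, 0.2519]
tcp_rot: [0.979, 0.205, -0.002, -0.002]
contact_force: [-0.1, -0.4, -0.9]
opening: 0.182
finger_force: 21.6
```

{"op": "move_arm", "data": {"plan": [{"x": 0.172,"y": -0.2,"z": 0,"yaw": -1.158,"fingers": 1},{"x": 0.172,"y": -0.2,"z": 0,"yaw": -1.158,"fingers": 1},{"x": 0.172,"y": -0.2,"z": 0,"yaw": -1.158,"fingers": 1},{"x": 0.172,"y": -0.2,"z": 0,"yaw": -1.158,"fingers": 1},{"x": 0.172,"y": -0.2,"z": 0,"yaw": -1.158,"fingers": 1}]}}

```text
time: 10.4
eef_pos: [0.601, 0.1623, 0.2515]
tcp_rot: [0.835, 0.55, -0.003, -0.001]
contact_force: [0.1, -0.9, -0.3]
opening: 0.179
finger_force: 21.6
```

{"op": "move_arm", "data": {"plan": [{"x": 0,"y": 0,"z": 0,"yaw": -0.408,"fingers": 1},{"x": 0,"y": 0,"z": 0,"yaw": -0.408,"fingers": 1},{"x": 0,"y": 0,"z": 0,"yaw": -0.408,"fingers": 1},{"x": 0,"y": 0,"z": 0,"yaw": -0.408,"fingers": 1}]}}

```text
time: 10.8
eef_pos: [0.6008, 0.1604, 0.2515]
tcp_rot: [0.709, 0.705, -0.002, -0.002]
contact_force: [-0.1, 0.7, -0.2]
opening: 0.181
finger_force: 21.6
```

```bash
python3 - <<'E'
from h import *
np.set_printoptions(precision=4,suppress=True)
st=ctrl.get_state();M=R.from_quat(st["tcp_rot"]).as_matrix();print(st["eef_pos"],np.degrees(np.arctan2(M[1,0],M[0,0])),st["contact_force"],st["opening"])
s,t,w=cam("scene"),cam("top"),cam("wrist",st)
I={n:ctrl.read_camera(n) for n in ("scene","wrist","top")}
for n in I: cv2.imwrite(f"pics/{n}8.png",I[n][:,:,::-1])
for n in I:
  for b in blobs(I[n],"green",amin=8):print(n,b[:2])
for L in (0,60,83): 
  a=np.radians(24);X=st["eef_pos"]+M@np.array([L*np.sin(a),0,-19+L*np.cos(a)])/1000;print(L,X,"w",proj(w,X),"s",proj(s,X))
print("mouth px",proj(w,np.array([.6025,.2135,.085])))
E
```

```text
[0.6008 0.1604 0.2515] 89.7365162291714 [-0.1262  0.7349 -0.1958] 0.18147076222659334
scene ([358, 95, 8, 12, 59], [361.1, 99.5])
scene ([360, 143, 12, 25, 162], [365.2, 154.3])
wrist ([273, 112, 25, 27, 440], [285.2, 125.4])
wrist ([278, 179, 11, 6, 30], [283.0, 181.8])
wrist ([263, 255, 40, 82, 2891], [282.5, 296.7])
top ([0, 363, 48, 57, 734], [24.2, 390.2])
0 [0.6009 0.1604 0.2705] w [282.0851 304.2986] s [363.1894  99.1798]
60 [0.6007 0.1848 0.2157] w [282.3454 205.2239] s [367.0302 112.5003]
83 [0.6006 0.1941 0.1947] w [282.4155 178.8244] s [368.3791 117.1711]
mouth px [285.6727 128.5579]
```

```bash
python3 - <<'E'
import cv2,numpy as np
w=cv2.imread("pics/wrist8.png")[95:345,215:355];s=cv2.imread("pics/scene8.png")[70:190,310:420]
a=cv2.resize(w,(336,600),interpolation=cv2.INTER_CUBIC);b=cv2.resize(s,(440,480),interpolation=cv2.INTER_CUBIC);b=np.vstack([b,np.zeros((120,440,3),np.uint8)])
cv2.imwrite("pics/c8.png",np.hstack([a,b]))
E
```

```text
(no output)
```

View pics/c8.png

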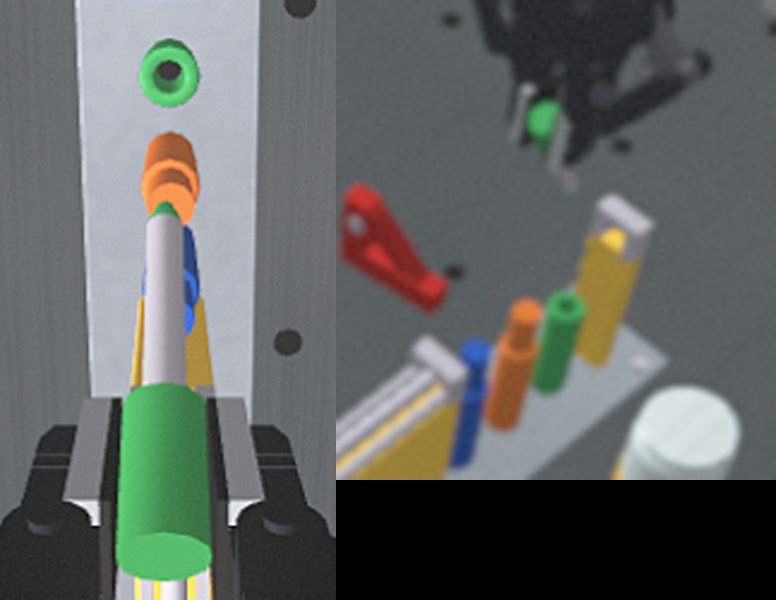

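Left: the wrist shows the scriber held between the pads, with its foot end at full-frame (283.7,179.6) and head top at (283.3,327). The green mouth centre is at (285.6,126). Right: the scene confirms it is held and that green is the empty tube next to the keeper.

```bash
python3 - <<'E'
from h import *
from scipy.optimize import least_squares
np.set_printoptions(precision=4,suppress=True)
st=ctrl.get_state();print(st["eef_pos"]);M=R.from_quat(st["tcp_rot"]).as_matrix();w=cam("wrist",st)
P=lambda v:proj(w,st["eef_pos"]+M@np.array(v))
def pts(q):
    x0,L,a,y0,b=q;u=np.array([np.sin(a),b,np.cos(a)]);g=np.array([x0,y0,-.019]);n=np.array([np.cos(a),0,-np.sin(a)])
    return g+u*L,g+u*(L-.09),g+u*(L-.06)+.008*n
def f(q):
    A,B,C=pts(q);return np.r_[P(A)-(283.7,179.6),P(B)-(283.3,327),(P(C)-(283.5,254.5))[1],(q[2]-np.radians(24))*20,q[0]*300,(q[4])*20]
r=least_squares(f,[0,.083,.42,0,0],x_scale=[.01,.01,.1,.01,.1]);q=r.x;print("x0,L,tilt,y0,b",q[:2],np.degrees(q[2]),q[3:],"res",r.fun)
print("foot tool",pts(q)[0]);print("mouth",onz(w,(285.6,126),.085),"in tool",M.T@(onz(w,(285.6,126),.085)-st["eef_pos"]))
E
```

```text
[0.6015 0.16   0.2532]
x0,L,tilt,y0,b [-0.0028  0.0825] 26.045044511510056 [0.0005 0.0027] res [-0.0066  0.3567  0.0045  0.6364 -1.057   0.7139 -0.8284  0.0537]
foot tool [0.0335 0.0007 0.0551]
mouth [0.6038 0.2152 0.085 ] in tool [0.0552 0.0025 0.1682]
```

{"op": "move_arm", "data": {"plan": [{"x": 0.01,"y": 0.0018,"z": 0.03,"yaw": 0,"fingers": 1},{"x": 0.0217,"y": 0.0018,"z": 0.06,"yaw": 0,"fingers": 1},{"x": 0.0217,"y": 0.0018,"z": 0.085,"yaw": 0,"fingers": 1},{"x": 0.0217,"y": 0.0018,"z": 0.095,"yaw": 0,"fingers": 1},{"x": 0.0217,"y": 0.0018,"z": 0.095,"yaw": 0,"fingers": 1}]}}

```text
time: 11.45
eef_pos: [0.6028, 0.1814, 0.1577]
tcp_rot: [0.709, 0.705, -0.002, -0.001]
contact_force: [-0.8, 0.2, -0.3]
opening: 0.182
finger_force: 21.6
```

```bash
python3 - <<'E'
from h import *
np.set_printoptions(precision=4,suppress=True)
st=ctrl.get_state();M=R.from_quat(st["tcp_rot"]).as_matrix();print(st["eef_pos"],st["contact_force"]);w=cam("wrist",st)
im=ctrl.read_camera("wrist");cv2.imwrite("pics/w9.png",im[:,:,::-1])
for b in blobs(im,"green",amin=8):print(b[:2])
P=lambda v:proj(w,st["eef_pos"]+M@np.array(v))
print("foot pred",P([.0335,.0007,.0551]),"mouth pred",P([.0335,.0007,.0732]))
h=cv2.cvtColor(im,cv2.COLOR_RGB2HSV)
# green extent per row in the mouth area
g=((h[:,:,0]>40)&(h[:,:,0]<85)&(h[:,:,1]>110)&(h[:,:,2]>50))
for r in range(130,215,3):
    x=np.where(g[r,240:330])[0]+240
    if len(x): print(r,x.min(),x.max(),len(x),int(h[r,x,2].mean()))
E
```

```text
[0.6028 0.1814 0.1577] [-0.8161  0.1797 -0.2659]
([266, 143, 34, 46, 1125], [282.6, 165.8])
([263, 255, 40, 83, 2912], [282.5, 297.1])
foot pred [283.6605 179.933 ] mouth pred [283.6191 173.5162]
145 276 290 15 122
148 273 293 20 125
151 271 294 23 128
154 271 295 25 125
157 270 296 26 146
160 269 297 29 182
163 268 297 30 193
166 267 298 22 190
169 267 298 30 166
172 266 299 34 162
175 266 299 34 163
178 267 298 32 163
181 268 297 30 177
184 271 294 16 190
187 274 291 3 189
```

{"op": "move_arm", "data": {"plan": [{"x": 0.001,"y": -0.0007,"z": 0.01,"yaw": 0,"fingers": 1},{"x": 0.001,"y": -0.0007,"z": 0.017,"yaw": 0,"fingers": 1},{"x": 0.001,"y": -0.0007,"z": 0.021,"yaw": 0,"fingers": 1},{"x": 0.001,"y": -0.0007,"z": 0.024,"yaw": 0,"fingers": 1},{"x": 0.001,"y": -0.0007,"z": 0.024,"yaw": 0,"fingers": 1}]}}

```text
time: 12.0
eef_pos: [0.6031, 0.1832, 0.1358]
tcp_rot: [0.709, 0.705, -0.0, -0.001]
contact_force: [-0.5, 2.0, -1.2]
opening: 0.178
finger_force: 21.6
```

{"op": "move_arm", "data": {"plan": [{"x": 0.004,"y": 0,"z": -0.0015,"yaw": 0,"fingers": 1},{"x": 0.008,"y": 0,"z": -0.003,"yaw": 0,"fingers": 1},{"x": 0.012,"y": 0,"z": -0.004,"yaw": 0,"fingers": 1},{"x": 0.016,"y": 0,"z": -0.005,"yaw": 0,"fingers": 1},{"x": 0.016,"y": 0,"z": -0.005,"yaw": 0,"fingers": 1}]}}

```text
time: 12.5
eef_pos: [0.6037, 0.1991, 0.1416]
tcp_rot: [0.709, 0.706, -0.0, 0.0]
contact_force: [-0.5, -2.5, 0.4]
opening: 0.179
finger_force: 21.6
```

```bash
cat > look.py <<'E'
from h import *
from scipy.optimize import least_squares
np.set_printoptions(precision=4,suppress=True)
st=ctrl.get_state();M=R.from_quat(st["tcp_rot"]).as_matrix();print(st["eef_pos"],st["contact_force"],st["opening"]);w=cam("wrist",st)
im=ctrl.read_camera("wrist");import sys;cv2.imwrite(f"pics/{sys.argv[1]}.png",im[:,:,::-1])
h=cv2.cvtColor(im,cv2.COLOR_RGB2HSV)
for b in blobs(im,"green",amin=30):
    V=h[:,:,2];th=cv2.threshold(V[b[2]],0,255,cv2.THRESH_OTSU)[0];y,x=np.where(b[2]&(V>th));print(b[:2],"bright",th,x.mean(),y.mean(),x.min(),x.max(),y.min(),y.max(),len(x))
E
python3 look.py w10
```

```text
[0.6037 0.1991 0.1416] [-0.5157 -2.4806  0.4264] 0.17930241794490603
([263, 183, 36, 41, 955], [280.3, 199.4]) bright 160.0 278.64247787610617 203.7362831858407 263 297 183 223 565
([263, 261, 41, 81, 2788], [282.5, 302.1]) bright 154.0 277.5112936344969 311.8596851471595 263 302 262 340 1461
```

```bash
python3 - <<'E'
from h import *
st=ctrl.get_state();M=R.from_quat(st["tcp_rot"]).as_matrix();w=cam("wrist",st)
P=lambda v:proj(w,st["eef_pos"]+M@np.array(v))
for L in (.0785,.0825):
 for d in (26,20,14,8,2):
  a=np.radians(d);u=np.array([np.sin(a),0,np.cos(a)]);g=np.array([-.0028,0,-.019]);n=np.array([np.cos(a),0,-np.sin(a)])
  print(L,d,"shoulder edge",P(g+u*(L-.06)+.008*n)[1].round(1),"top far edge",P(g+u*(L-.09)-.008*n)[1].round(1))
E
```

```text
0.0785 26 shoulder edge 261.0 top far edge 347.3
0.0785 20 shoulder edge 262.6 top far edge 347.8
0.0785 14 shoulder edge 264.6 top far edge 347.8
0.0785 8 shoulder edge 267.1 top far edge 347.4
0.0785 2 shoulder edge 269.9 top far edge 346.5
0.0825 26 shoulder edge 253.6 top far edge 337.8
0.0825 20 shoulder edge 255.9 top far edge 338.7
0.0825 14 shoulder edge 258.7 top far edge 339.2
0.0825 8 shoulder edge 261.9 top far edge 339.5
0.0825 2 shoulder edge 265.5 top far edge 339.5
```

{"op": "move_arm", "data": {"plan": [{"x": 0.005,"y": 0,"z": -0.001,"yaw": 0,"fingers": 1},{"x": 0.01,"y": 0,"z": -0.001,"yaw": 0,"fingers": 1},{"x": 0.015,"y": 0,"z": -0.001,"yaw": 0,"fingers": 1},{"x": 0.02,"y": 0,"z": 0,"yaw": 0,"fingers": 1},{"x": 0.02,"y": 0,"z": 0,"yaw": 0,"fingers": 1}]}}

```text
time: 13.05
eef_pos: [0.6037, 0.2198, 0.1414]
tcp_rot: [0.709, 0.706, 0.0, 0.0]
contact_force: [-0.6, -3.1, 4.4]
opening: 0.175
finger_force: 23.0
```

```bash
python3 look.py w11
```

```text
[0.6037 0.2198 0.1414] [-0.6244 -3.0777  4.4148] 0.17478097776790846
([263, 229, 36, 27, 526], [280.2, 239.1]) bright 162.0 279.6767441860465 239.44418604651162 263 297 229 255 430
([263, 274, 41, 74, 2519], [282.6, 311.7]) bright 157.0 279.8856518572469 323.884195193008 263 302 276 347 1373
```

{"op": "move_arm", "data": {"plan": [{"x": -0.001,"y": 0,"z": 0.002,"yaw": 0,"fingers": 1},{"x": -0.002,"y": 0,"z": 0.005,"yaw": 0,"fingers": 1},{"x": -0.002,"y": 0,"z": 0.008,"yaw": 0,"fingers": 1},{"x": -0.002,"y": 0,"z": 0.01,"yaw": 0,"fingers": 1}]}}

```text
time: 13.5
eef_pos: [0.6032, 0.2171, 0.1298]
tcp_rot: [0.709, 0.705, -0.0, -0.001]
contact_force: [0.6, -0.7, 0.3]
opening: 0.18
finger_force: 22.5
```

```bash
python3 look.py w12
```

```text
[0.6032 0.2171 0.1298] [ 0.5734 -0.6746  0.286 ] 0.18003915347902885
([263, 233, 38, 27, 533], [281.5, 243.2]) bright 163.0 280.83076923076925 243.3846153846154 263 299 233 259 455
([263, 274, 41, 74, 2535], [282.6, 311.6]) bright 157.0 279.8001469507715 323.8839088905217 263 302 275 347 1361
```

{"op": "move_arm", "data": {"plan": [{"x": 0,"y": 0,"z": 0.008,"yaw": 0,"fingers": 1},{"x": 0,"y": 0,"z": 0.015,"yaw": 0,"fingers": 1},{"x": 0,"y": 0,"z": 0.021,"yaw": 0,"fingers": 1},{"x": 0,"y": 0,"z": 0.026,"yaw": 0,"fingers": 1},{"x": 0,"y": 0,"z": 0.03,"yaw": 0,"fingers": 1}]}}

```text
time: 14.05
eef_pos: [0.6033, 0.2174, 0.1006]
tcp_rot: [0.709, 0.705, -0.0, -0.001]
contact_force: [-2.4, 2.7, 2.3]
opening: 0.179
finger_force: 22.6
```

```bash
python3 look.py w13
```

```text
[0.6033 0.2174 0.1006] [-2.4335  2.657   2.34  ] 0.17891039855226862
([263, 265, 41, 83, 2751], [282.6, 308.4]) bright 157.0 280.26732026143793 318.22352941176473 263 302 265 347 1530
```

{"op": "move_arm", "data": {"plan": [{"x": 0,"y": 0,"z": 0.004,"yaw": 0,"fingers": 1},{"x": 0,"y": 0,"z": 0.004,"yaw": 0,"fingers": 0.7},{"x": 0,"y": 0,"z": 0.004,"yaw": 0,"fingers": 0.5},{"x": 0,"y": 0,"z": -0.02,"yaw": 0,"fingers": 0.5},{"x": 0,"y": 0,"z": -0.06,"yaw": 0,"fingers": 0.5}]}}

```text
time: 14.6
eef_pos: [0.6015, 0.2158, 0.1577]
tcp_rot: [0.709, 0.705, -0.003, -0.002]
contact_force: [-0.0, -0.3, -0.0]
opening: 0.499
finger_force: 0.0
```

{"op": "move_arm", "data": {"plan": [{"x": -0.001,"y": 0,"z": 0,"yaw": 0,"fingers": 0.5},{"x": -0.001,"y": 0,"z": 0,"yaw": 0,"fingers": 0.5}]}}

```text
time: 14.8
eef_pos: [0.6049, 0.2156, 0.1629]
tcp_rot: [0.709, 0.705, 0.001, 0.001]
contact_force: [-0.2, 0.9, -0.4]
opening: 0.501
finger_force: 0.0
```

```bash
python3 look.py w14; python3 - <<'E'
from h import *
st=ctrl.get_state();w=cam("wrist",st);M=R.from_quat(st["tcp_rot"]).as_matrix()
for z in (.127,.130): print(M.T@(np.array([.6035,.2145,z])-st["eef_pos"]),proj(w,np.array([.6035,.2145,z])),proj(w,np.array([.6035,.2145,z-.03])))
E
```

```text
[0.6049 0.2156 0.1629] [-0.1621  0.8646 -0.3554] 0.5012390339408548
([263, 206, 32, 61, 1549], [277.8, 235.3]) bright 161.0 276.18477157360405 239.497461928934 263 294 206 266 985
[-0.0009403  -0.00021978  0.03403012] [281.9578896 251.7088448] [282.08167209 231.79615217]
[-0.0009415  -0.00021798  0.03103012] [281.9434737  254.03023257] [282.07074581 233.55241327]
```

{"op": "move_arm", "data": {"plan": [{"x": -0.001,"y": -0.0015,"z": 0,"yaw": 0,"fingers": 1},{"x": -0.001,"y": -0.0015,"z": 0,"yaw": 0,"fingers": 1},{"x": -0.001,"y": -0.0015,"z": 0,"yaw": 0,"fingers": 1},{"x": -0.001,"y": -0.0015,"z": 0.015,"yaw": 0,"fingers": 1},{"x": -0.001,"y": -0.0015,"z": 0.025,"yaw": 0,"fingers": 1}]}}

```text
time: 15.35
eef_pos: [0.6015, 0.2147, 0.1342]
tcp_rot: [0.709, 0.705, -0.001, -0.0]
contact_force: [-0.1, -0.8, -0.1]
opening: 0.003
finger_force: 0.0
```

{"op": "move_arm", "data": {"plan": [{"x": 0,"y": 0,"z": 0.004,"yaw": 0,"fingers": 1},{"x": 0,"y": 0,"z": 0.008,"yaw": 0,"fingers": 1},{"x": 0,"y": 0,"z": 0.012,"yaw": 0,"fingers": 1},{"x": 0,"y": 0,"z": 0.015,"yaw": 0,"fingers": 1},{"x": 0,"y": 0,"z": 0.017,"yaw": 0,"fingers": 1}]}}

```text
time: 15.85
eef_pos: [0.6038, 0.2156, 0.1217]
tcp_rot: [0.709, 0.705, 0.002, 0.001]
contact_force: [-1.2, 1.3, 8.1]
opening: 0.001
finger_force: 3.7
```

{"op": "move_arm", "data": {"plan": [{"x": 0,"y": 0,"z": 0.002,"yaw": 0,"fingers": 1},{"x": 0,"y": 0,"z": 0.004,"yaw": 0,"fingers": 1},{"x": 0,"y": 0,"z": 0.006,"yaw": 0,"fingers": 1}]}}

```text
time: 16.15
eef_pos: [0.604, 0.216, 0.1165]
tcp_rot: [0.709, 0.705, 0.003, 0.001]
contact_force: [-1.5, 0.7, 8.6]
opening: 0.0
finger_force: 4.3
```

{"op": "move_arm", "data": {"plan": [{"x": 0,"y": 0,"z": 0.002,"yaw": 0,"fingers": 1},{"x": 0,"y": 0,"z": 0.004,"yaw": 0,"fingers": 1},{"x": 0,"y": 0,"z": 0.004,"yaw": 0,"fingers": 1}]}}

```text
time: 16.45
eef_pos: [0.6043, 0.2162, 0.1151]
tcp_rot: [0.709, 0.705, 0.003, 0.001]
contact_force: [-6.4, 1.0, 15.8]
opening: -0.005
finger_force: 8.4
```

{"op": "move_arm", "data": {"plan": [{"x": 0,"y": 0,"z": 0.002,"yaw": 0,"fingers": 1},{"x": 0,"y": 0,"z": 0.003,"yaw": 0,"fingers": 1},{"x": 0,"y": 0,"z": 0.003,"yaw": 0,"fingers": 1}]}}

```text
time: 16.75
eef_pos: [0.605, 0.2166, 0.115]
tcp_rot: [0.709, 0.705, 0.003, 0.001]
contact_force: [-9.2, 0.7, 26.0]
opening: -0.003
finger_force: 12.6
```

{"op": "move_arm", "data": {"plan": [{"x": 0,"y": 0,"z": -0.03,"yaw": 0,"fingers": 1},{"x": 0,"y": 0,"z": -0.08,"yaw": 0,"fingers": 0.5},{"x": 0,"y": 0,"z": -0.13,"yaw": 0,"fingers": 0.5},{"x": -0.05,"y": 0,"z": -0.138,"yaw": 0,"fingers": 0.5},{"x": -0.08,"y": 0,"z": -0.138,"yaw": 0,"fingers": 0.5}]}}

```text
time: 17.25
eef_pos: [0.6035, 0.1338, 0.2488]
tcp_rot: [0.708, 0.706, 0.003, 0.003]
contact_force: [-0.9, 0.3, -0.2]
opening: 0.499
finger_force: 0.0
```

{"op": "move_arm", "data": {"plan": [{"x": 0,"y": 0,"z": 0,"yaw": 0,"fingers": 0.5},{"x": 0,"y": 0,"z": 0,"yaw": 0,"fingers": 0.5}]}}

```text
time: 17.45
eef_pos: [0.6017, 0.1345, 0.2441]
tcp_rot: [0.709, 0.705, 0.0, -0.0]
contact_force: [-0.6, -0.8, -0.2]
opening: 0.497
finger_force: 0.0
```

```bash
python3 - <<'E'
from h import *
st=ctrl.get_state();w=cam("wrist",st);s=cam("scene");im=ctrl.read_camera("wrist");cv2.imwrite("pics/w15.png",im[:,:,::-1]);S=ctrl.read_camera("scene")
print(st["eef_pos"],st["contact_force"])
for c in ("orange","blue","green"):
  for n,I,cc in (("w",im,w),("s",S,s)):
    for b in blobs(I,c,amin=60):
      if (n=="w" and 230<b[1][0]<340) or (n=="s" and 330<b[1][0]<380): print(n,c,b[:2])
for y in (.2145,.1745,.1345): print([proj(c,np.array([.6032,y,.115])).round(1) for c in (w,s)])
E
```

```text
[0.60171791 0.13447728 0.24406085] [-0.59104711 -0.83508835 -0.20294401]
w orange ([271, 126, 26, 34, 652], [283.6, 143.0])
s orange ([348, 145, 13, 32, 250], [354.0, 160.6])
w blue ([272, 165, 25, 46, 870], [284.0, 187.4])
s blue ([339, 155, 10, 32, 138], [343.5, 168.7])
w green ([271, 82, 26, 27, 545], [283.1, 95.0])
s green ([359, 136, 14, 32, 212], [366.0, 151.1])
[array([283.9,  95. ]), array([369.4, 137.4])]
[array([284.2, 150.3]), array([357., 147.])]
[array([284.5, 201.4]), array([344.3, 156.8])]
```

The green head now lines up in height with orange and blue, at even row spacing, so it is home. Next is the bolt: I'll go back over the knob.

{"op": "move_arm", "data": {"plan": [{"x": -0.05,"y": 0.001,"z": 0,"yaw": 0,"fingers": 0.5},{"x": -0.1,"y": 0.001,"z": 0,"yaw": 0,"fingers": 0.5},{"x": -0.15,"y": 0.001,"z": 0,"yaw": 0,"fingers": 0.5},{"x": -0.2,"y": 0.001,"z": 0,"yaw": 0,"fingers": 0.5},{"x": -0.205,"y": 0.001,"z": 0,"yaw": 0,"fingers": 0.5}]}}

```text
time: 18.05
eef_pos: [0.6018, -0.074, 0.2435]
tcp_rot: [0.71, 0.704, -0.001, 0.0]
contact_force: [0.1, 0.3, -0.2]
opening: 0.501
finger_force: 0.0
```

```bash
python3 - <<'E'
from h import *
st=ctrl.get_state();w=cam("wrist",st);im=ctrl.read_camera("wrist");cv2.imwrite("pics/w16.png",im[:,:,::-1])
M=R.from_quat(st["tcp_rot"]).as_matrix();print(st["eef_pos"])
for b in blobs(im,"red",amin=60):
  if 230<b[1][0]<340:
    s=b[0];p=(s[0]+s[2]/2,s[1]+s[3]-s[2]*.48);print(b[:2],p,onz(w,p,.165),M.T@(onz(w,p,.165)-st["eef_pos"]))
E
```

```text
[ 0.601751   -0.07398722  0.2435448 ]
([273, 190, 27, 38, 806], [285.9, 208.9]) (286.5, 215.04) [ 0.60433554 -0.06896158  0.165     ] [0.00515826 0.00258176 0.07853629]
```

Knob at tool (+0.005, +0.0025). Descend, grasp and push.

{"op": "move_arm", "data": {"plan": [{"x": 0.004,"y": 0.002,"z": 0.05,"yaw": 0,"fingers": 0.5},{"x": 0.004,"y": 0.002,"z": 0.09,"yaw": 0,"fingers": 0.5},{"x": 0.004,"y": 0.002,"z": 0.103,"yaw": 0,"fingers": 0.5},{"x": 0.004,"y": 0.002,"z": 0.103,"yaw": 0,"fingers": 0.8},{"x": 0.004,"y": 0.002,"z": 0.103,"yaw": 0,"fingers": 1}], "force": 30}}

```text
time: 18.6
eef_pos: [0.6039, -0.0651, 0.1422]
tcp_rot: [0.708, 0.706, -0.0, -0.0]
contact_force: [0.4, 1.3, -9.2]
opening: 0.2
finger_force: 29.7
```

{"op": "move_arm", "data": {"plan": [{"x": 0,"y": 0,"z": 0,"yaw": 0,"fingers": 1},{"x": 0,"y": 0,"z": 0,"yaw": 0,"fingers": 1},{"x": 0,"y": 0,"z": 0,"yaw": 0,"fingers": 1}]}}

```text
time: 18.9
eef_pos: [0.604, -0.0657, 0.1421]
tcp_rot: [0.709, 0.705, 0.001, 0.0]
contact_force: [-1.6, 2.5, -2.2]
opening: 0.194
finger_force: 30.4
```

{"op": "move_arm", "data": {"plan": [{"x": 0.03,"y": 0,"z": 0,"yaw": 0,"fingers": 1},{"x": 0.06,"y": 0,"z": 0,"yaw": 0,"fingers": 1},{"x": 0.09,"y": 0,"z": 0,"yaw": 0,"fingers": 1},{"x": 0.115,"y": -0.001,"z": 0,"yaw": 0,"fingers": 1},{"x": 0.132,"y": -0.001,"z": 0,"yaw": 0,"fingers": 1}]}}

```text
time: 19.4
eef_pos: [0.6034, 0.066, 0.142]
tcp_rot: [0.709, 0.706, -0.001, 0.001]
contact_force: [-4.0, -4.3, -1.3]
opening: 0.198
finger_force: 30.6
```

{"op": "move_arm", "data": {"plan": [{"x": 0.004,"y": 0,"z": 0,"yaw": 0,"fingers": 1},{"x": 0.008,"y": 0,"z": 0,"yaw": 0,"fingers": 1},{"x": 0.011,"y": 0,"z": 0,"yaw": 0,"fingers": 1},{"x": 0.013,"y": 0,"z": 0,"yaw": 0,"fingers": 1},{"x": 0.013,"y": 0,"z": 0,"yaw": 0,"fingers": 1}]}}

```text
time: 19.9
eef_pos: [0.6033, 0.0774, 0.142]
tcp_rot: [0.709, 0.705, -0.001, 0.0]
contact_force: [-5.8, -2.0, 1.4]
opening: 0.199
finger_force: 30.8
```

{"op": "move_arm", "data": {"plan": [{"x": 0.003,"y": 0,"z": 0,"yaw": 0,"fingers": 1},{"x": 0.006,"y": 0,"z": 0,"yaw": 0,"fingers": 1},{"x": 0.006,"y": 0,"z": 0,"yaw": 0,"fingers": 1}]}}

```text
time: 20.2
eef_pos: [0.6033, 0.0776, 0.142]
tcp_rot: [0.708, 0.706, -0.006, 0.004]
contact_force: [-6.5, -19.3, 3.0]
opening: 0.204
finger_force: 30.8
```

Hard stop reached, so the bolt is home. Release, retreat and verify.

{"op": "move_arm", "data": {"plan": [{"x": -0.005,"y": 0,"z": 0,"yaw": 0,"fingers": 0.9},{"x": -0.005,"y": 0,"z": 0,"yaw": 0,"fingers": 0.5},{"x": -0.005,"y": 0,"z": 0,"yaw": 0,"fingers": 0.5},{"x": -0.005,"y": 0,"z": -0.05,"yaw": 0,"fingers": 0.5},{"x": -0.005,"y": 0,"z": -0.1,"yaw": 0,"fingers": 0.5}]}}

```text
time: 20.7
eef_pos: [0.603, 0.08, 0.2408]
tcp_rot: [0.709, 0.705, -0.001, -0.001]
contact_force: [1.6, 0.7, 0.9]
opening: 0.502
finger_force: 0.0
```

{"op": "move_arm", "data": {"plan": [{"x": 0.03,"y": 0,"z": -0.01,"yaw": 0,"fingers": 0.5},{"x": 0.06,"y": 0,"z": -0.01,"yaw": 0,"fingers": 0.5},{"x": 0.06,"y": 0,"z": -0.01,"yaw": 0,"fingers": 0.5},{"x": 0.06,"y": 0,"z": -0.01,"yaw": 0,"fingers": 0.5}]}}

```text
time: 21.1
eef_pos: [0.6042, 0.1405, 0.2515]
tcp_rot: [0.708, 0.706, 0.001, 0.001]
contact_force: [0.7, -0.1, -0.0]
opening: 0.503
finger_force: 0.0
```

```bash
python3 - <<'E'
from h import *
st=ctrl.get_state();w=cam("wrist",st);im=ctrl.read_camera("wrist");cv2.imwrite("pics/w17.png",im[:,:,::-1]);S=ctrl.read_camera("scene");cv2.imwrite("pics/scene17.png",S[:,:,::-1])
print(st["eef_pos"],st["contact_force"],st["opening"])
for b in blobs(im,"red",amin=60):
  if 230<b[1][0]<340:
    s=b[0];p=(s[0]+s[2]/2,s[1]+s[3]-s[2]*.48);print(b[:2],onz(w,p,.165))
for c in ("red","orange","blue","green"):
  for b in blobs(S,c,amin=60):print("s",c,b[:2])
E
```

```text
[0.60415216 0.14047586 0.25152988] [ 0.74259709 -0.09020626 -0.03839326] 0.5028063985016291
([270, 274, 24, 42, 840], [281.6, 294.6]) [0.60368268 0.07432269 0.165     ]
s red ([30, 0, 65, 47, 1818], [63.2, 19.0])
s red ([311, 116, 27, 32, 386], [322.7, 132.6])
s red ([322, 157, 9, 16, 107], [325.3, 163.7])
s red ([292, 251, 55, 52, 2121], [319.1, 276.5])
s orange ([0, 0, 38, 29, 543], [16.4, 13.4])
s orange ([348, 147, 13, 30, 220], [353.8, 162.4])
s blue ([536, 0, 24, 18, 299], [549.7, 6.5])
s blue ([339, 157, 9, 30, 112], [343.3, 171.8])
s blue ([70, 279, 32, 29, 735], [85.2, 293.2])
s green ([359, 139, 14, 29, 182], [365.7, 153.0])
```

```bash
python3 -c "
from plant import ctrl
print(ctrl.sign_off())"
```

```text
the job is handed in; nothing more can be done
None
```

The job is handed in, though sign-off gave no verdict: bolt drawn to its rear stop, green scriber pushed down onto its tube's mouth, bolt slid home to its hard stop, and the square, flap disc and pot unmoved in the last picture (the spray can was not re-measured).

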